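Tip the magazine down into the infeed track and push it home

TASK

The tall slotted magazine stands on end in the infeed track. Push it over near its top, towards the end stop, so that it drops flat onto the rubber floor of the track; once it lies there, push it along the track until its leading end sits square against the end stop, and come away from it. Only push it, never pick it up, and leave the short magazine, the work holder, the jar and the screwdriver beside the track alone.

Things in the scene. Friction and masses are not known exactly. Their poses are not given: they have to be found in the camera images.
- track: Fixed infeed track, aluminium with black rubber floor, 275 x 86 mm. Origin: on the table under its centre; x along it towards the end stop, y left, z up. Floor 8 mm above the table, 66 mm wide between two full-length side rails (tops 14 mm above the table). Open end at x = -137 mm.
- stop_face (a point): Centre of the face that the magazine must meet on the end stop, 105 mm along x in the track's frame, 30 mm above the table. The stop is a steel block across the track, 20 mm thick, 45 mm high above the table.
- magazine: Tall aluminium magazine, a closed box 44 (x) x 50 (y) x 110 (z) mm, 0.15 to 0.31 kg, loose. Stands on the rubber floor, 65 to 100 mm before the track's centre, x along the track within 3 degrees. Origin: centre of its underside; z along its length.
- mag_mid (a point): Centre of the tall magazine, 55 mm above its underside; 30 mm above the table when it lies flat in the track, where it needs about 0.7 to 2.5 N to slide.
- mag_top (a point): Centre of the tall magazine's top end, 110 mm above its underside: the end that finally meets the stop. Pushed 85 mm or more above its foot, the magazine tips over its front edge without sliding; past about 22 degrees of lean it falls by itself and lies 30 to 75 mm short of the stop.
- short_magazine: Spare magazine of the same make but only 65 mm tall (44 x 50 x 65 mm), standing loose on the table beside the track. Leave alone. Origin: centre of its underside.
- work_holder: Round work holder, two wooden discs 64 mm across with a dark steel post on top, 60 mm tall, loose beside the track. Leave alone. Origin: centre of its underside.
- jar: Closed amber jar with a black cap, 42 mm across, 70 mm tall, loose beside the track. Leave alone. Origin: centre of its underside.
- screwdriver: Screwdriver 160 mm long lying loose on the table to the right of the track. Leave alone. Origin: on the table under the middle of it; x along it.
Not all that is in view belongs to the job. Leave any purple look-alike of the magazine alone.

How it is judged:
By the outcome, as a careful person would: the job done as asked, in the order asked, and still so for the second after the job is handed in, with the robot touching nothing.
It also fails if it takes over 38 s, if anything falls off the work surface, if the arm or the gripper's body presses on something with over 40 N, if the wrist force passes 120 N, or if a joint passes its speed limit or range.

ROBOT

A 7-joint arm with a two-finger parallel gripper is mounted at the origin on the work surface. World frame = base frame: x ahead of the robot, y to its left, z up, the work surface at z = 0. Lengths are in m, angles in rad, forces in N, time in s.
With the tool pointing down it reaches from about 0.425 to 0.925 m from the base axis. Payload 6.8 kg.
Tool frame: the origin (TCP) lies between the finger pads; the fingertips stand 22 mm ahead of it and the grasp point (between the pads) lies 3 mm ahead of it; z points along the fingers, y is the line along which they close (so a half turn about z gives the same grasp; the last joint's range is limited). The gripper opens to 88 mm and grips with 3 to 60 N. Pads are 20 mm wide; open, the fingers measure 115 mm over their backs; the gripper's body (75 mm by 178 mm) begins 61 mm behind the grasp point.
Start: joints at [1.094, 0.477, 0.022, 1.555, -0.011, 1.109, -0.083], TCP at [0.243, -0.63, 0.213] pointing down, gripper open.
Joint ranges: [-2.96, 2.96], [-0.34, 2.1], [-1.41, 1.46], [0.24, 2.44], [-1.37, 4.51], [0.17, 1.92], [-2.96, 2.96]. Speed limits (rad/s): [2.39, 2.39, 3.14, 3.14, 3.14, 3.14, 3.14].

INTERFACE

Orientations are given as a rotation vector (axis times angle).
In Python, from bench import bot, grab_frame, job gives the robot as it stands.
- The arm moves only by the shell command python3 -m pendant 'ROWS' [FORCE]. ROWS is JSON, a list of rows, each an object with "grip": the gripper's target within -1 to 1 (shut at 1, half-way at 0, fully open at -1); "delta_pos": the shift along the tool's x, y, z in mm, a list of three; "delta_rot": the turn, a rotation vector about the tool's x, y, z in rad, a list of three. In form: [{"grip": grip, "delta_pos": [dx, dy, dz], "delta_rot": [wx, wy, wz]}, ...]. A call has 1 to 10 rows; each row is the pose to reach, as a shift and turn from the pose commanded when the call began, along the tool's axes at that moment; what a row does not reach only later rows make up. A row lasts 1/8 s, in which the tool goes at most 62.5 mm and 10.7 degrees, less where a joint would pass 70% of its speed; a pose out of reach is approached as far as the arm can. A call with a gripper value outside its range is refused whole. The fingers move at their own pace and stop on an object; FORCE is the grip in N (left out, the last holds). Time passes only in rows, so rows that repeat a pose let the fingers close. It gives the time, the measured TCP pose, the force, the opening and the grip force at its end, in the units of the state.
- bot.get_obs(): the state, without advancing time (a new reading comes with each control period).
- grab_frame(name): name is "scene" or "top" or "wrist"; returns a dict with "img" (480x640x3 uint8, red, green, blue), "K" (3x3 intrinsics, pixels), "cam_to_world" (4x4, takes a point from camera to world coordinates). Camera axes: x right, y up, looking along -z (the intrinsics and any distortion apply to the point x, -y, -z); pixel columns grow to the right and rows downward; lengths in m; the calibration is good to about 2 mm. A picture is of the moment at which its call begins. There is no depth.
- job.sign_off(): hands the job in; it is judged then, once.
The state is a dict: "clock": time; "joint_positions": joint angles; "joint_vel": joint speeds; "tau": joint torques, N m; "eef_pos": TCP position; "eef_rot": TCP orientation; "force": force on the tool from outside, world axes, zero at the start; "moment": the same for the moment, N m; "opening": opening from 0.0 (shut) to 1.0 (fully open); "grip_force": force on a finger pad.
Only numpy, scipy, OpenCV 4.12 (cv2) and the standard library are available. Lean on these libraries where they do the work, as an engineer would, in place of code of your own. Each camera call takes 0.05 s, during which the arm holds its last target. There are 200 camera calls.

## Working session

There is one attempt and no reset: what is moved stays moved. The work goes in short steps, Python scripts to look and compute and a shell command to move; the robot and the scene stay as the last step left them, time stands still between calls to the robot, and variables do not carry over. Pictures are saved under pics/ and viewed, at most 10 in all, crops included, and the job is handed in when it is done.

```bash
mkdir -p pics; python3 - <<'E'
from bench import bot, grab_frame
import cv2,numpy as np
np.set_printoptions(precision=4,suppress=True)
o=bot.get_obs();print(o['clock'],o['eef_pos'],o['eef_rot'])
for n in("scene","top"):
    f=grab_frame(n);cv2.imwrite(f'pics/{n}0.png',f['img'][...,::-1]);print(n,f['K'],f['cam_to_world'],f.keys())
E
```

```text
0.0 [ 0.2431 -0.6291  0.212 ] [-3.0867 -0.5757  0.0007]
scene [[500.3105   0.     313.08  ]
 [  0.     500.3105 241.8418]
 [  0.       0.       1.    ]] [[ 0.8014 -0.4927  0.339   0.8489]
 [ 0.598   0.6539 -0.4634 -0.4536]
 [ 0.0067  0.5742  0.8187  0.8967]
 [ 0.      0.      0.      1.    ]] dict_keys(['img', 'K', 'cam_to_world'])
top [[467.6886   0.     328.7072]
 [  0.     467.6886 236.8516]
 [  0.       0.       1.    ]] [[-0.0226  0.9899 -0.1397  0.4294]
 [-0.9997 -0.0228  0.0005 -0.0063]
 [-0.0027  0.1397  0.9902  0.8509]
 [ 0.      0.      0.      1.    ]] dict_keys(['img', 'K', 'cam_to_world'])
```

View pics/top0.png

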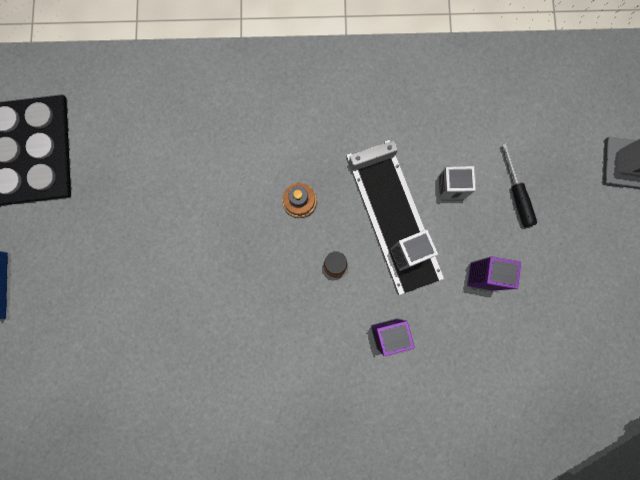

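View pics/scene0.png

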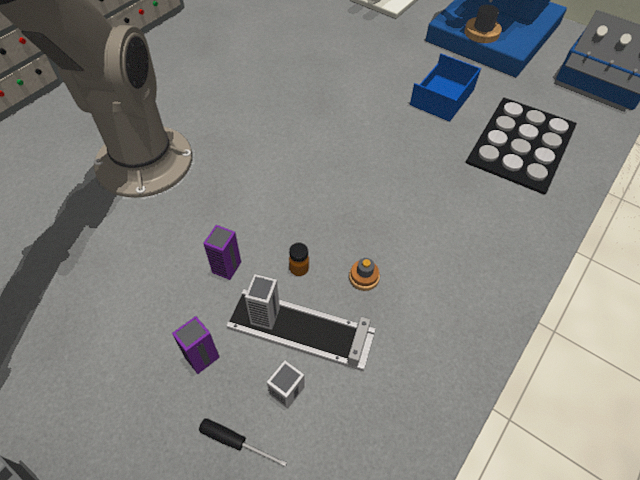

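The top view shows the track running from its open end near (420,285) up to the end stop at (372,152). The tall magazine's top is at about (417,247) and the short one is at (458,182). The purple look-alikes are at (395,338) and (495,273), with the work holder at (299,198) and the jar at (335,264). I'll enlarge it next.

```bash
python3 - <<'E'
import cv2
a=cv2.imread('pics/top0.png')[135:300,335:490]
b=cv2.imread('pics/scene0.png')[265:375,220:385]
cv2.imwrite('pics/c1.png',cv2.resize(a[:, :115],None,fx=3.6,fy=3.6,interpolation=cv2.INTER_CUBIC))
E
```

```text
(no output)
```

View pics/c1.png

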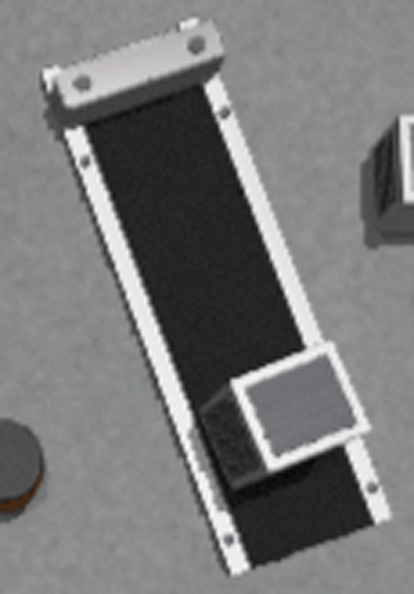

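The enlarged crop shows the rail tops' outer corners at (233,575), (391,518), (43,75) and (207,18). The magazine's top corners are at (231,382), (332,342), (370,430) and (268,475). I'll turn these into positions and check the sizes.

```bash
cat > h.py <<'E'
import numpy as np,cv2
np.set_printoptions(precision=4,suppress=True)
def ray(f,px,z):
    px=np.atleast_2d(np.asarray(px,float));K=f['K'];T=f['cam_to_world']
    d=np.c_[(px[:,0]-K[0,2])/K[0,0],-(px[:,1]-K[1,2])/K[1,1],-np.ones(len(px))]@T[:3,:3].T
    o=T[:3,3];return o+d*((z-o[2])/d[:,2])[:,None]
def proj(f,P):
    T=f['cam_to_world'];c=(np.atleast_2d(P)-T[:3,3])@T[:3,:3];K=f['K']
    return np.c_[K[0,0]*c[:,0]/-c[:,2]+K[0,2],-K[1,1]*c[:,1]/-c[:,2]+K[1,2]]
E
python3 - <<'E'
from h import *
from bench import grab_frame
f=grab_frame("top");s=grab_frame("scene")
g=lambda p:(np.array(p)-1.8+.5)/3.6+[335,135]
R=ray(f,g([(233,575),(391,518),(207,18),(43,75)]),.014)
M=ray(f,g([(231,382),(332,342),(370,430),(268,475)]),.118)
for n,P in(('track',R),('mag',M)): print(n,P,np.linalg.norm(P-np.roll(P,-1,0),axis=1),P.mean(0))
c=R.mean(0);ax=(R[2]+R[3]-R[0]-R[1])[:2];ax/=np.linalg.norm(ax);ay=np.array([-ax[1],ax[0]])
print('yaw',np.degrees(np.arctan2(ax[1],ax[0])),'mag in track',[(M.mean(0)-c)[:2]@v for v in(ax,ay)])
m=(M[1]-M[2])+(M[0]-M[3]);print('mag yaw',np.degrees(np.arctan2(m[1],m[0])))
stop=np.r_[c[:2]+.105*ax,.03];print('stop',stop)
for n,px,z in(('holder',(299,195),.06),('jar',(335,262),.07),('short',(459,179),.065),('purpleA',(396,338),.11),('purpleB',(503,272),.11),('sd',(513,180),.01)):
    p=ray(f,px,z)[0];print(n,p,[(p-c)[:2]@v for v in(ax,ay)])
w=lambda x,y,z:np.r_[c[:2]+x*ax+y*ay,z]
Q=[w(x,y,.014) for x in(-.137,.137) for y in(-.043,.043)]+list(M)
print('scene proj',proj(s,Q))
from scipy.spatial.transform import Rotation as Ro
from bench import bot
o=bot.get_obs();print(Ro.from_rotvec(o['eef_rot']).as_matrix())
E
```

```text
track [[ 0.4415 -0.1298  0.014 ]
 [ 0.4677 -0.2092  0.014 ]
 [ 0.7274 -0.1288  0.014 ]
 [ 0.6989 -0.0432  0.014 ]] [0.0837 0.2718 0.0902 0.2716] [ 0.5839 -0.1278  0.014 ]
mag [[ 0.524  -0.1172  0.118 ]
 [ 0.5407 -0.1624  0.118 ]
 [ 0.5015 -0.177   0.118 ]
 [ 0.4828 -0.1315  0.118 ]] [0.0482 0.0419 0.0491 0.0436] [ 0.5123 -0.147   0.118 ]
yaw 17.889618711953798 mag in track [np.float64(-0.07406949566502963), np.float64(0.003642224089377005)]
mag yaw 19.753391551909154
stop [ 0.6838 -0.0955  0.03  ]
holder [0.6153 0.0431 0.06  ] [np.float64(0.082333373722089), np.float64(0.15292616237113002)]
jar [ 0.4968 -0.0162  0.07  ] [np.float64(-0.04857458820214118), np.float64(0.1328867592638154)]
short [ 0.6359 -0.2337  0.065 ] [np.float64(0.01694964034425037), np.float64(-0.11683005072034722)]
purpleA [ 0.373  -0.1074  0.11  ] [np.float64(-0.19440723967062573), np.float64(0.08409894614801566)]
purpleB [ 0.4715 -0.2809  0.11  ] [np.float64(-0.15403532746643997), np.float64(-0.11122098899013655)]
sd [ 0.6461 -0.3491  0.01  ] [np.float64(-0.008744911849431762), np.float64(-0.22974759413880164)]
scene proj [[226.4957 324.6421]
 [244.2424 287.9025]
 [363.55   369.2458]
 [375.5301 328.4472]
 [277.4214 278.9538]
 [268.5621 301.6506]
 [246.135  295.6455]
 [254.8712 272.6519]]
[[ 0.9328  0.3605 -0.0005]
 [ 0.3605 -0.9328  0.001 ]
 [-0.0001 -0.0011 -1.    ]]
```

The sizes agree: the track is 272 × 87 mm, the magazine top is 48 × 43 mm, and the magazine sits 74 mm before the track's centre. My plan is to push with the fingers opened about 29 mm across the track. First I'll move behind the magazine, high up.

```bash
python3 -m pendant '[{"grip":0.35,"delta_pos":[60,-58,0],"delta_rot":[0,0,0.01]},{"grip":0.35,"delta_pos":[100,-97,0],"delta_rot":[0,0,0.02]},{"grip":0.35,"delta_pos":[140,-135,0],"delta_rot":[0,0,0.03]},{"grip":0.35,"delta_pos":[180,-174,0],"delta_rot":[0,0,0.04]},{"grip":0.35,"delta_pos":[220,-212,0],"delta_rot":[0,0,0.054]},{"grip":0.35,"delta_pos":[260,-251,0],"delta_rot":[0,0,0.054]},{"grip":0.35,"delta_pos":[300,-290,0],"delta_rot":[0,0,0.054]},{"grip":0.35,"delta_pos":[340,-328,0],"delta_rot":[0,0,0.054]},{"grip":0.35,"delta_pos":[368,-355,0],"delta_rot":[0,0,0.054]},{"grip":0.35,"delta_pos":[368,-355,0],"delta_rot":[0,0,0.054]}]' 20
python3 - <<'E'
from h import *
from bench import bot,grab_frame
from scipy.spatial.transform import Rotation as Ro
o=bot.get_obs();R=Ro.from_rotvec(o['eef_rot']).as_matrix();print(o['clock'],o['eef_pos'],R,o['opening'],o['force'])
d=R.T@(np.array([.458,-.165,.127])-o['eef_pos']);print(d*1000,'yaw',np.degrees(np.arctan2(R[1,0],R[0,0])))
E
```

```text
clock: 1.45
eef_pos: [0.4599, -0.1626, 0.2131]
eef_rot: [-3.101, -0.502, -0.001]
force: [-1.0, -1.6, 0.1]
opening: 0.321
grip_force: 0.0
1.45 [ 0.4599 -0.1626  0.2131] [[ 0.949   0.3154  0.0006]
 [ 0.3154 -0.949   0.0009]
 [ 0.0009 -0.0006 -1.    ]] 0.3205261462802207 [-1.003  -1.586   0.1078]
[-2.6087  1.7397 86.0703] yaw 18.38352006225797
```

```bash
python3 -m pendant '[{"grip":0.35,"delta_pos":[-2,1,30],"delta_rot":[0,0,0]},{"grip":0.35,"delta_pos":[-3,2,60],"delta_rot":[0,0,0.007]},{"grip":0.35,"delta_pos":[-3,2,86],"delta_rot":[0,0,0.007]},{"grip":0.35,"delta_pos":[-3,2,86],"delta_rot":[0,0,0.007]},{"grip":0.35,"delta_pos":[-3,2,86],"delta_rot":[0,0,0.007]}]'
python3 - <<'E'
from bench import grab_frame
import cv2
a=grab_frame('scene')['img'][200:400,170:400,::-1];b=grab_frame('top')['img'][130:330,320:520,::-1]
cv2.imwrite('pics/c2.png',cv2.resize(cv2.hconcat([a,b]),None,fx=1.85,fy=1.85))
E
```

```text
clock: 2.08
eef_pos: [0.4567, -0.1695, 0.1278]
eef_rot: [3.104, 0.48, 0.001]
force: [0.0, 1.0, 1.4]
opening: 0.327
grip_force: 0.0
```

View pics/c2.png

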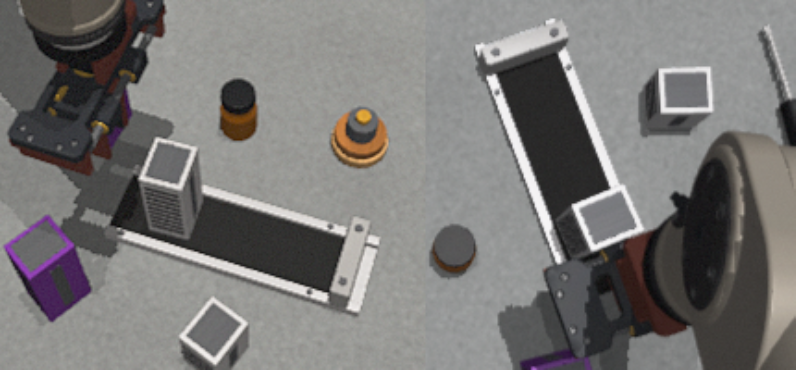

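The gripper is behind the magazine with its fingers above the rails, and the magazine still stands at crop position (170,190). I'll shift 4 mm left and push over at about 80 mm/s.

```bash
python3 -m pendant '[{"grip":0.35,"delta_pos":[10,-4,0],"delta_rot":[0,0,0]},{"grip":0.35,"delta_pos":[18,-4,0],"delta_rot":[0,0,0]},{"grip":0.35,"delta_pos":[25,-4,0],"delta_rot":[0,0,0]},{"grip":0.35,"delta_pos":[32,-4,0],"delta_rot":[0,0,0]},{"grip":0.35,"delta_pos":[40,-4,0],"delta_rot":[0,0,0]},{"grip":0.35,"delta_pos":[48,-4,0],"delta_rot":[0,0,0]}]'
python3 - <<'E'
from bench import grab_frame
import cv2
a=grab_frame('scene')['img'][200:400,170:400,::-1];b=grab_frame('top')['img'][130:330,320:520,::-1]
cv2.imwrite('pics/c3.png',cv2.resize(cv2.hconcat([a,b]),None,fx=1.85,fy=1.85))
E
```

```text
clock: 2.92
eef_pos: [0.5014, -0.1502, 0.1269]
eef_rot: [-3.104, -0.482, 0.0]
force: [0.1, 0.0, 0.3]
opening: 0.323
grip_force: 0.0
```

View pics/c3.png

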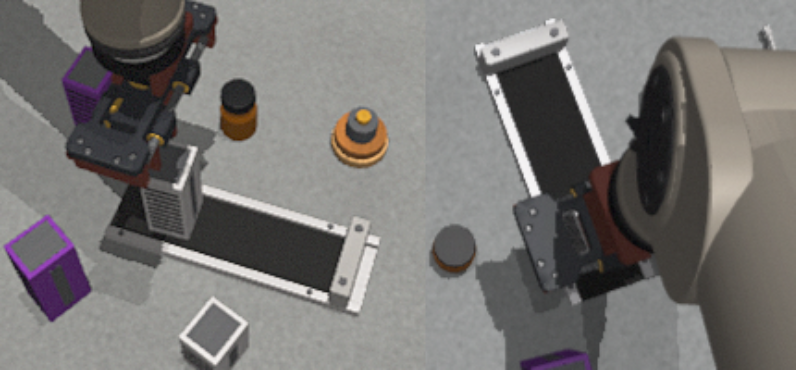

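The magazine's tilt isn't clear with the gripper hiding its top near crop position (165,165), so I'll zoom in.

```bash
python3 - <<'E'
from bench import grab_frame,bot
import cv2
o=bot.get_obs();print(o['force'],o['moment'],o['eef_pos'])
a=grab_frame('scene')['img'][240:350,215:315,::-1];b=grab_frame('wrist')['img'][:,:,::-1]
a0=cv2.imread('pics/scene0.png')[240:350,215:315]
L=cv2.resize(cv2.vconcat([a0,a]),(240,528),interpolation=cv2.INTER_CUBIC)
cv2.imwrite('pics/c4.png',cv2.hconcat([L,cv2.resize(b,(550,528))]))
E
```

```text
[ 0.13568591 -0.23643028 -0.1073804 ] [ 0.02682276 -0.00431325 -0.00382857] [ 0.50194907 -0.14983375  0.12698247]
```

View pics/c4.png

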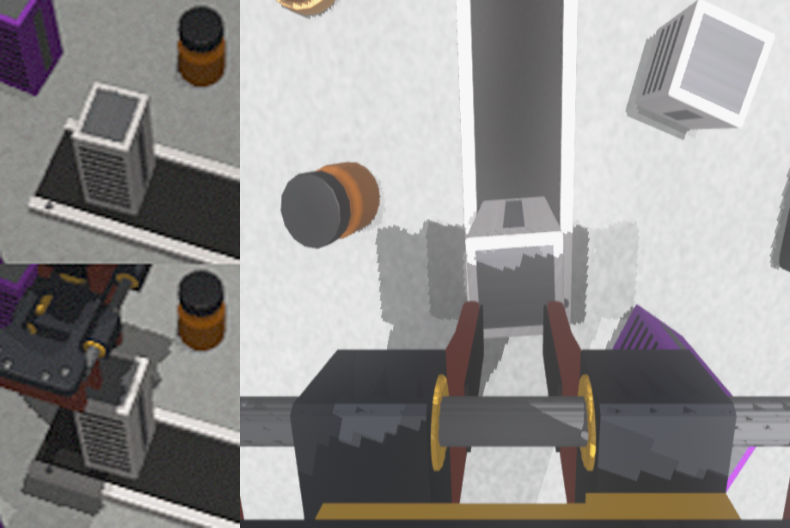

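The wrist view shows the fingertips at composite position (465,305) and (553,305), drawn over the rear of the magazine top. The magazine hasn't moved and the force is about zero, so I'll check this numerically.

```bash
python3 - <<'E'
from h import *
from bench import grab_frame,bot
from scipy.spatial.transform import Rotation as Ro
w=grab_frame('wrist');cv2.imwrite('pics/w.png',w['img'][...,::-1])
o=bot.get_obs();R=Ro.from_rotvec(o['eef_rot']).as_matrix();p=o['eef_pos']
print(w['K'][0],w['cam_to_world'][:3,3]-p, 'cam in tool',R.T@(w['cam_to_world'][:3,3]-p))
tip=[p+R@np.array([a,b,.022]) for a in(-.01,0,.01) for b in(-.014,.014)]
print('tips px',proj(w,tip))
M=[[.524,-.1172,.118],[.5407,-.1624,.118],[.5015,-.177,.118],[.4828,-.1315,.118]]
print('mag px',proj(w,M))
px=[((467-240)/.859,238/1.1),((562-240)/.859,232/1.1),((570-240)/.859,318/1.1)]
print('mag seen',px,ray(w,px,.118))
E
```

```text
[424.6405   0.     317.5347] [0.0676 0.0216 0.1715] cam in tool [ 0.0709 -0.0001 -0.1715]
tips px [[288.743  293.2466]
 [345.9387 293.2284]
 [288.3815 273.9871]
 [346.2977 273.9712]
 [288.0107 254.2362]
 [346.6658 254.2226]]
mag px [[260.7352 214.3626]
 [371.8548 209.3084]
 [373.2867 298.8942]
 [266.5108 307.0678]]
mag seen [(264.26076833527355, 216.36363636363635), (374.85448195576254, 210.90909090909088), (384.16763678696157, 289.09090909090907)] [[ 0.5236 -0.1189  0.118 ]
 [ 0.5404 -0.1639  0.118 ]
 [ 0.5075 -0.1801  0.118 ]]
```

View pics/w.png

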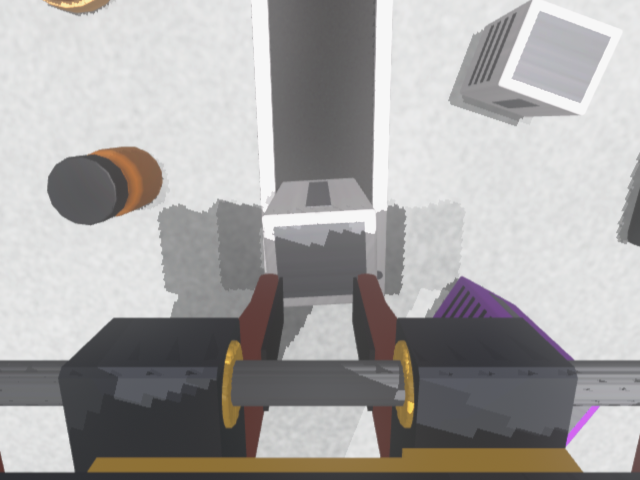

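The wrist view shows the magazine's top exactly where I measured it. The tip gap is about 71 px for a 28 mm opening, which puts the tips roughly at the TCP's depth, so about z = 0.127. They stand less far ahead than stated and passed just over the 118 mm top without contact. I'll retreat, go 18 mm lower and push again.

```bash
python3 -m pendant '[{"grip":0.35,"delta_pos":[-20,0,-3],"delta_rot":[0,0,0]},{"grip":0.35,"delta_pos":[-48,0,-3],"delta_rot":[0,0,0]},{"grip":0.35,"delta_pos":[-48,0,18],"delta_rot":[0,0,0]},{"grip":0.35,"delta_pos":[-48,0,18],"delta_rot":[0,0,0]},{"grip":0.35,"delta_pos":[-38,0,18],"delta_rot":[0,0,0]},{"grip":0.35,"delta_pos":[-30,0,18],"delta_rot":[0,0,0]},{"grip":0.35,"delta_pos":[-24,0,18],"delta_rot":[0,0,0]},{"grip":0.35,"delta_pos":[-18,0,18],"delta_rot":[0,0,0]},{"grip":0.35,"delta_pos":[-12,0,18],"delta_rot":[0,0,0]},{"grip":0.35,"delta_pos":[-8,0,18],"delta_rot":[0,0,0]}]'
python3 - <<'E'
from bench import grab_frame
import cv2
w=grab_frame('wrist')['img'][...,::-1]
a=grab_frame('scene')['img'][240:350,215:315,::-1]
cv2.imwrite('pics/c5.png',cv2.hconcat([cv2.resize(a,(300,330),interpolation=cv2.INTER_CUBIC),cv2.resize(w,(440,330))]))
E
```

```text
clock: 4.42
eef_pos: [0.4937, -0.1525, 0.1089]
eef_rot: [-3.104, -0.482, -0.0]
force: [0.2, -0.9, -0.6]
opening: 0.327
grip_force: 0.0
```

View pics/c5.png

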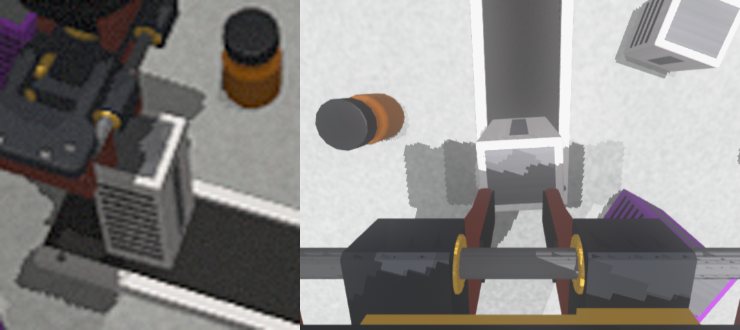

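It's still untouched: the top's front edge is unmoved, and the tips, at about (490,190) in this view, are again drawn over its rear. I'll retreat and open the gripper fully, since the 88 mm gap in the wrist image gives the tips' true depth.

```bash
python3 -m pendant '[{"grip":0.35,"delta_pos":[-20,0,-3],"delta_rot":[0,0,0]},{"grip":0.35,"delta_pos":[-42,0,-3],"delta_rot":[0,0,0]},{"grip":-1,"delta_pos":[-42,0,-3],"delta_rot":[0,0,0]},{"grip":-1,"delta_pos":[-42,0,-3],"delta_rot":[0,0,0]},{"grip":-1,"delta_pos":[-42,0,-3],"delta_rot":[0,0,0]},{"grip":-1,"delta_pos":[-42,0,-3],"delta_rot":[0,0,0]}]'
python3 - <<'E'
from h import *
from bench import grab_frame,bot
o=bot.get_obs();print(o['opening'],o['eef_pos'])
w=grab_frame('wrist')['img'][...,::-1]
s=grab_frame('scene')['img'][...,::-1]
cv2.imwrite('pics/w6.png',w);cv2.imwrite('pics/s6.png',s)
cv2.imwrite('pics/c6.png',cv2.hconcat([cv2.resize(w[180:420,120:520],(480,288)),cv2.resize(s[200:340,160:310],(308,288))]))
E
```

```text
clock: 5.28
eef_pos: [0.4538, -0.1652, 0.1119]
eef_rot: [-3.104, -0.482, -0.0]
force: [-0.0, -0.4, -0.4]
opening: 0.739
grip_force: 0.0
0.7392867808397867 [ 0.4538 -0.1652  0.1119]
```

View pics/c6.png

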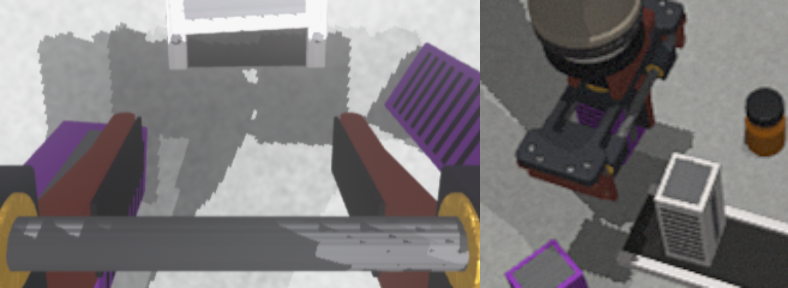

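The tip inner edges, at crop columns 142 and 333, are 159 px apart at a 65 mm opening, so the tips are only about 2 mm ahead of the TCP. I'll work out the tips' fore-aft position in the tool frame and the lean during the last push.

```bash
python3 - <<'E'
from h import *
from bench import grab_frame,bot
from scipy.spatial.transform import Rotation as Ro
f=grab_frame('wrist');T=f['cam_to_world'];o=bot.get_obs();R=Ro.from_rotvec(o['eef_rot']).as_matrix();p=o['eef_pos']
for tip in(-10,2,9,22):
    P=ray(f,[(142/1.2+120,118/1.2+180),(333/1.2+120,115/1.2+180)],p[2]-tip/1000);print('tip ahead',tip,((P-p)@R)*1000)
# wrist view of c5 (pose then)
p5=np.array([.4937,-.1525,.1089]);g=dict(f);g['cam_to_world']=T.copy();g['cam_to_world'][:3,3]+=p5-p
c=np.array([.5839,-.1278]);ax=np.array([.9517,.3072])
px=[((x-300)*1.4545,y*1.4545) for x,y in((478,143),(562,138),(566,203),(487,208))]
Q=ray(g,px,.118);print('c5 mag top',Q,'x in track',(Q[:,:2]-c)@ax,'tcp',(p5[:2]-c)@ax)
Q=ray(g,[((487-300)*1.4545,190*1.4545)],.107);print('c5 tip',(Q[:,:2]-c)@ax)
# now
px=[(169/1.2+120,180+70/1.2),(326/1.2+120,180+67/1.2)];Q=ray(f,px,.008);print('?',(Q[:,:2]-c)@ax)
# current wrist row profile of the finger columns
im=f['img'].astype(int)
for col in(225,232,238,398,404,410): print(col,[tuple(im[r,col]) for r in range(264,300,6)])
E
```

```text
tip ahead -10 [[  9.7333 -31.982   -9.9965]
 [ 10.7843  32.3836 -10.0037]]
tip ahead 2 [[  5.2005 -34.3506   2.0038]
 [  6.3296  34.7954   1.9961]]
tip ahead 9 [[  2.5564 -35.7324   9.004 ]
 [  3.731   36.2023   8.9959]]
tip ahead 22 [[ -2.3541 -38.2985  22.0043]
 [ -1.0949  38.8152  21.9957]]
c5 mag top [[ 0.5235 -0.1191  0.118 ]
 [ 0.5406 -0.1635  0.118 ]
 [ 0.5042 -0.1792  0.118 ]
 [ 0.4868 -0.135   0.118 ]] x in track [-0.0548 -0.0522 -0.0916 -0.0946] tcp -0.09343117999999995
c5 tip [-0.0872]
? [-0.1402 -0.1388]
225 [(np.int64(117), np.int64(117), np.int64(118)), (np.int64(117), np.int64(118), np.int64(119)), (np.int64(108), np.int64(108), np.int64(109)), (np.int64(57), np.int64(57), np.int64(58)), (np.int64(56), np.int64(55), np.int64(57)), (np.int64(54), np.int64(54), np.int64(56))]
232 [(np.int64(116), np.int64(116), np.int64(117)), (np.int64(119), np.int64(120), np.int64(121)), (np.int64(118), np.int64(117), np.int64(118)), (np.int64(116), np.int64(116), np.int64(117)), (np.int64(98), np.int64(60), np.int64(119)), (np.int64(97), np.int64(59), np.int64(118))]
238 [(np.int64(11
[... 417 characters left out ...]
nt64(122), np.int64(123), np.int64(123)), (np.int64(119), np.int64(119), np.int64(119)), (np.int64(119), np.int64(119), np.int64(120))]
404 [(np.int64(123), np.int64(123), np.int64(124)), (np.int64(122), np.int64(123), np.int64(123)), (np.int64(121), np.int64(121), np.int64(121)), (np.int64(124), np.int64(125), np.int64(125)), (np.int64(121), np.int64(122), np.int64(122)), (np.int64(117), np.int64(118), np.int64(119))]
410 [(np.int64(195), np.int64(195), np.int64(195)), (np.int64(140), np.int64(140), np.int64(141)), (np.int64(181), np.int64(181), np.int64(182)), (np.int64(65), np.int64(65), np.int64(65)), (np.int64(64), np.int64(64), np.int64(65)), (np.int64(64), np.int64(64), np.int64(65))]
```

With the half-gap at 32.5 mm and the pad front edge at +10 mm, the tips solve to about 8–10 mm behind the TCP. At TCP z = 0.109 they therefore skimmed just at the 118 mm top, which explains the missed contact. I'll now use TCP z = 0.094, which puts the tips at about 0.10.

```bash
python3 -m pendant '[{"grip":0.35,"delta_pos":[0,0,0],"delta_rot":[0,0,0]},{"grip":0.35,"delta_pos":[0,0,9],"delta_rot":[0,0,0]},{"grip":0.35,"delta_pos":[0,0,18],"delta_rot":[0,0,0]},{"grip":0.35,"delta_pos":[0,0,18],"delta_rot":[0,0,0]},{"grip":0.35,"delta_pos":[10,0,18],"delta_rot":[0,0,0]},{"grip":0.35,"delta_pos":[18,0,18],"delta_rot":[0,0,0]},{"grip":0.35,"delta_pos":[25,0,18],"delta_rot":[0,0,0]},{"grip":0.35,"delta_pos":[32,0,18],"delta_rot":[0,0,0]},{"grip":0.35,"delta_pos":[40,0,18],"delta_rot":[0,0,0]},{"grip":0.35,"delta_pos":[45,0,18],"delta_rot":[0,0,0]}]'
python3 - <<'E'
from h import *
from bench import grab_frame,bot
s=grab_frame('scene')['img'];a=cv2.imread('pics/scene0.png')[...,::-1]
# front edge/right side of magazine vs dark floor: gray rows
for r in(283,295,310):
    print(r,[int(v) for v in a[r,262:300].mean(1)]);print('   ',[int(v) for v in s[r,262:300].mean(1)])
print(bot.get_obs()['force'])
E
```

```text
clock: 6.68
eef_pos: [0.4968, -0.1516, 0.094]
eef_rot: [3.104, 0.482, 0.001]
force: [-0.2, -0.4, 0.7]
opening: 0.323
grip_force: 0.2
283 [99, 99, 98, 95, 97, 95, 94, 96, 95, 87, 153, 212, 212, 167, 90, 125, 140, 143, 141, 139, 139, 142, 139, 139, 141, 141, 143, 143, 145, 144, 143, 141, 142, 142, 142, 144, 145, 145]
    [73, 103, 107, 89, 47, 65, 91, 95, 104, 114, 106, 110, 107, 110, 108, 104, 99, 102, 105, 120, 157, 193, 217, 222, 226, 216, 183, 140, 154, 163, 157, 155, 152, 155, 160, 158, 159, 158]
295 [96, 98, 99, 97, 91, 130, 188, 220, 189, 117, 76, 51, 62, 92, 89, 88, 116, 146, 146, 141, 139, 142, 141, 136, 136, 140, 138, 138, 140, 140, 140, 140, 141, 136, 136, 135, 139, 138]
    [52, 78, 110, 114, 112, 112, 109, 111, 106, 111, 112, 109, 109, 107, 110, 108, 108, 107, 101, 155, 221, 228, 185, 129, 152, 153, 151, 152, 154, 155, 155, 154, 151, 151, 149, 150, 153, 154]
310 [46, 49, 61, 67, 82, 92, 100, 95, 85, 91, 90, 79, 50, 39, 68, 97, 87, 51, 39, 47, 47, 46, 45, 37, 45, 41, 40, 40, 40, 34, 41, 48, 55, 58, 72, 98, 132, 153]
    [79, 78, 54, 47, 62, 77, 80, 93, 87, 61, 50, 54, 80, 89, 99, 108, 102, 67, 22, 23, 22, 37, 35, 24, 35, 52, 45, 45, 41, 37, 47, 49, 61, 64, 75, 108, 150, 169]
[ 0.2146 -1.6458  0.2242]
```

It's leaning now: the top edge has moved about 13 px forward while the foot stays put. I'll keep pushing until it falls.

```bash
python3 -m pendant '[{"grip":0.35,"delta_pos":[7,0,0],"delta_rot":[0,0,0]},{"grip":0.35,"delta_pos":[14,0,0],"delta_rot":[0,0,0]},{"grip":0.35,"delta_pos":[20,0,0],"delta_rot":[0,0,0]},{"grip":0.35,"delta_pos":[26,0,0],"delta_rot":[0,0,0]},{"grip":0.35,"delta_pos":[30,0,0],"delta_rot":[0,0,0]},{"grip":0.35,"delta_pos":[30,0,0],"delta_rot":[0,0,0]},{"grip":0.35,"delta_pos":[30,0,0],"delta_rot":[0,0,0]},{"grip":0.35,"delta_pos":[10,0,0],"delta_rot":[0,0,0]},{"grip":0.35,"delta_pos":[-20,0,0],"delta_rot":[0,0,0]},{"grip":0.35,"delta_pos":[-20,0,0],"delta_rot":[0,0,0]}]'
python3 - <<'E'
from h import *
from bench import grab_frame,bot
c=np.array([.5839,-.1278]);ax=np.array([.9517,.3072]);ay=np.array([-ax[1],ax[0]])
f=grab_frame('scene');im=f['img']
# brightness along the track on magazine-top plane z=.052, then floor
for y in(-.018,0.004,.018):
  for z in(.052,):
    P=[np.r_[c+x*ax+y*ay,z] for x in np.arange(-.08,.12,.005)]
    u=proj(f,P).round().astype(int);print(y,z,[int(im[b,a].mean()) for a,b in u])
w=grab_frame('wrist')
for y in(-.018,0.004,.018):
    P=[np.r_[c+x*ax+y*ay,.052] for x in np.arange(-.04,.12,.005)]
    u=proj(w,P).round().astype(int);print('w',y,[int(w['img'][b,a].mean()) if 0<=a<640 and 0<=b<480 else -1 for a,b in u])
cv2.imwrite('pics/s8.png',im[...,::-1]);cv2.imwrite('pics/w8.png',w['img'][...,::-1])
o=bot.get_obs();print(o['clock'],o['eef_pos'],o['force'],(o['eef_pos'][:2]-c)@np.c_[ax,ay])
E
```

```text
clock: 7.98
eef_pos: [0.4748, -0.159, 0.0938]
eef_rot: [3.105, 0.478, -0.003]
force: [-0.2, 0.1, -0.3]
opening: 0.325
grip_force: 0.0
-0.018 0.052 [45, 49, 43, 52, 50, 50, 36, 231, 232, 222, 225, 230, 230, 225, 230, 230, 228, 208, 165, 233, 227, 178, 165, 147, 128, 181, 153, 145, 108, 44, 50, 50, 45, 51, 45, 51, 45, 120, 185, 183]
0.004 0.052 [47, 46, 50, 51, 47, 47, 27, 218, 218, 121, 107, 107, 105, 109, 107, 107, 104, 106, 104, 109, 103, 100, 97, 103, 100, 91, 221, 213, 202, 41, 46, 45, 51, 44, 41, 52, 46, 121, 186, 188]
0.018 0.052 [222, 219, 221, 220, 218, 219, 201, 214, 216, 215, 214, 215, 215, 216, 215, 214, 213, 215, 216, 214, 215, 215, 217, 217, 219, 219, 219, 219, 186, 235, 236, 221, 226, 176, 233, 235, 228, 167, 186, 186]
w -0.018 [245, 244, 244, 244, 243, 243, 238, 235, 231, 225, 143, -1, -1, -1, -1, -1, -1, -1, -1, -1, -1, -1, -1, -1, -1, -1, -1, -1, -1, -1, -1, -1]
w 0.004 [243, 204, 163, 164, 165, 163, 162, 161, 159, 158, 156, -1, -1, -1, -1, -1, -1, -1, -1, -1, -1, -1, -1, -1, -1, -1, -1, -1, -1, -1, -1, -1]
w 0.018 [242, 242, 242, 242, 241, 241, 240, 240, 239, 239, 239, -1, -1, -1, -1, -1, -1, -1, -1, -1, -1, -1, -1, -1, -1, -1, -1, -1, -1, -1, -1, -1]
8.075 [ 0.4776 -0.1579  0.0943] [ 0.348   0.1255 -0.0813] [-0.1104  0.004 ]
```

The magazine lies flat, with its tail at about x = −46 mm and its leading end at +62 mm, about 43 mm short of the stop. I'll move to x = −75 mm and descend gently behind its tail, watching the force.

```bash
python3 -m pendant '[{"grip":0.35,"delta_pos":[18,0,0],"delta_rot":[0,0,0]},{"grip":0.35,"delta_pos":[35,0,0],"delta_rot":[0,0,0]},{"grip":0.35,"delta_pos":[35,0,15],"delta_rot":[0,0,0]},{"grip":0.35,"delta_pos":[35,0,30],"delta_rot":[0,0,0]},{"grip":0.35,"delta_pos":[35,0,42],"delta_rot":[0,0,0]},{"grip":0.35,"delta_pos":[35,0,50],"delta_rot":[0,0,0]},{"grip":0.35,"delta_pos":[35,0,50],"delta_rot":[0,0,0]}]'
python3 -m pendant '[{"grip":0.35,"delta_pos":[0,0,4],"delta_rot":[0,0,0]},{"grip":0.35,"delta_pos":[0,0,8],"delta_rot":[0,0,0]},{"grip":0.35,"delta_pos":[0,0,12],"delta_rot":[0,0,0]},{"grip":0.35,"delta_pos":[0,0,16],"delta_rot":[0,0,0]},{"grip":0.35,"delta_pos":[0,0,16],"delta_rot":[0,0,0]}]'
python3 - <<'E'
from h import *
from bench import grab_frame,bot
c=np.array([.5839,-.1278]);ax=np.array([.9517,.3072]);ay=np.array([-ax[1],ax[0]])
w=grab_frame('wrist');cv2.imwrite('pics/w9.png',w['img'][...,::-1]);s=grab_frame('scene');cv2.imwrite('pics/s9.png',s['img'][...,::-1])
o=bot.get_obs();print((o['eef_pos'][:2]-c)@np.c_[ax,ay],o['force'])
for y in(-.018,0.004,.018):
    u=proj(w,[np.r_[c+x*ax+y*ay,.052] for x in np.arange(-.09,.0,.004)]).round().astype(int)
    print(y,[int(w['img'][b,a].mean()) if 0<=a<640 and 0<=b<480 else -1 for a,b in u])
E
```

```text
clock: 8.95
eef_pos: [0.5098, -0.1473, 0.0432]
eef_rot: [-3.104, -0.481, 0.002]
force: [-0.5, -0.6, 0.0]
opening: 0.328
grip_force: 0.0
clock: 9.57
eef_pos: [0.5102, -0.1472, 0.0276]
eef_rot: [-3.104, -0.482, 0.001]
force: [-0.3, -0.6, 1.3]
opening: 0.324
grip_force: 0.0
[-0.0758  0.004 ] [-0.8742  0.4384 -0.0741]
-0.018 [45, 48, 49, 49, 51, 53, 55, 58, 55, 60, 65, 214, 237, 236, 236, 236, 236, 234, 234, 229, 229, 228, 214]
0.004 [33, 33, 32, 34, 36, 39, 42, 49, 54, 60, 66, 212, 231, 232, 140, 143, 144, 146, 148, 148, 150, 150, 151]
0.018 [32, 33, 33, 34, 36, 39, 43, 49, 54, 60, 66, 230, 231, 232, 232, 233, 233, 233, 233, 232, 232, 232, 231]
```

There's no contact, and the tail is square at −46 mm. I'll push forward slowly now.

```bash
python3 -m pendant '[{"grip":0.35,"delta_pos":[7,0,0],"delta_rot":[0,0,0]},{"grip":0.35,"delta_pos":[13,0,0],"delta_rot":[0,0,0]},{"grip":0.35,"delta_pos":[18,0,0],"delta_rot":[0,0,0]},{"grip":0.35,"delta_pos":[23,0,0],"delta_rot":[0,0,0]},{"grip":0.35,"delta_pos":[28,0,0],"delta_rot":[0,0,0]},{"grip":0.35,"delta_pos":[33,0,0],"delta_rot":[0,0,0]},{"grip":0.35,"delta_pos":[38,0,0],"delta_rot":[0,0,0]},{"grip":0.35,"delta_pos":[43,0,0],"delta_rot":[0,0,0]},{"grip":0.35,"delta_pos":[48,0,0],"delta_rot":[0,0,0]},{"grip":0.35,"delta_pos":[52,0,0],"delta_rot":[0,0,0]}]'
cat > chk.py <<'E'
from h import *
from bench import grab_frame,bot
c=np.array([.5839,-.1278]);ax=np.array([.9517,.3072]);ay=np.array([-ax[1],ax[0]])
o=bot.get_obs();print((o['eef_pos'][:2]-c)@np.c_[ax,ay],o['force'],o['clock'])
for n,a,b in(('wrist',-.06,.02),('scene',-.06,.02),('scene',.04,.13)):
  w=grab_frame(n);print(n,a)
  for y in(-.014,0.004,.022):
    u=proj(w,[np.r_[c+x*ax+y*ay,.052] for x in np.arange(a,b,.003)]).round().astype(int)
    print(y,[int(w['img'][q,p].mean()) if 0<=p<640 and 0<=q<480 else -1 for p,q in u])
E
python3 chk.py
```

```text
clock: 10.92
eef_pos: [0.5604, -0.1314, 0.028]
eef_rot: [-3.104, -0.482, -0.0]
force: [-1.2, -1.2, -1.1]
opening: 0.325
grip_force: 0.6
[-0.0235  0.0038] [-1.2215 -1.1949 -1.1338] 10.925
wrist -0.06
-0.014 [56, 57, 57, 57, 65, 64, 36, 33, 33, 33, 36, 37, 39, 44, 54, 57, 60, 109, 111, 112, 114, 143, 226, 227, 227, 228, 228]
0.004 [56, 57, 57, 56, 54, 52, 35, 31, 33, 34, 34, 36, 38, 40, 42, 46, 51, 109, 110, 123, 202, 113, 115, 131, 133, 134, 136]
0.022 [56, 57, 57, 56, 54, 53, 35, 32, 32, 32, 34, 35, 39, 49, 52, 55, 59, 112, 113, 114, 116, 205, 227, 229, 229, 229, 229]
scene -0.06
-0.014 [57, 51, 52, 59, 51, 49, 54, 54, 52, 53, 60, 62, 63, 63, 63, 56, 80, 98, 97, 98, 93, 216, 225, 217, 217, 216, 215]
0.004 [36, 36, 41, 39, 34, 34, 41, 32, 36, 39, 54, 64, 62, 87, 97, 42, 89, 42, 24, 148, 182, 85, 98, 107, 112, 107, 108]
0.022 [52, 30, 33, 30, 24, 33, 32, 37, 35, 31, 54, 55, 45, 26, 50, 55, 65, 60, 32, 70, 185, 194, 221, 220, 218, 219, 216]
scene 0.04
-0.014 [215, 215, 215, 215, 215, 215, 215, 215, 217, 213, 216, 214, 218, 217, 217, 216, 217, 216, 225, 217, 35, 59, 171, 184, 182, 186, 184, 188, 142, 203]
0.004 [109, 108, 107, 111, 109, 108, 104, 106, 108, 110, 104, 105, 108, 109, 105, 172, 216, 215, 223, 205, 38, 26, 186, 188, 186, 185, 183, 189, 155, 219]
0.022 [216, 218, 218, 218, 216, 216, 215, 214, 213, 217, 216, 217, 218, 218, 217, 217, 219, 219, 220, 193, 226, 135, 184, 193, 172, 188, 192, 187, 155, 229]
```

The tail is now at about −10 mm and the front at about +99 mm, so a few millimetres remain. I'll go on in small steps and watch the force rise.

```bash
python3 -m pendant '[{"grip":0.35,"delta_pos":[1.5,0,0],"delta_rot":[0,0,0]},{"grip":0.35,"delta_pos":[3,0,0],"delta_rot":[0,0,0]},{"grip":0.35,"delta_pos":[4,0,0],"delta_rot":[0,0,0]},{"grip":0.35,"delta_pos":[4,0,0],"delta_rot":[0,0,0]}]'
python3 -m pendant '[{"grip":0.35,"delta_pos":[1,0,0],"delta_rot":[0,0,0]},{"grip":0.35,"delta_pos":[2,0,0],"delta_rot":[0,0,0]},{"grip":0.35,"delta_pos":[2,0,0],"delta_rot":[0,0,0]}]'; python3 chk.py
```

```text
clock: 11.58
eef_pos: [0.5639, -0.1304, 0.028]
eef_rot: [3.104, 0.481, 0.0]
force: [-1.9, -1.8, 1.8]
opening: 0.324
grip_force: 1.2
clock: 11.95
eef_pos: [0.5661, -0.1296, 0.0279]
eef_rot: [-3.104, -0.482, -0.001]
force: [-1.2, -0.9, 0.9]
opening: 0.326
grip_force: 0.9
[-0.0175  0.0038] [-1.1608 -0.8783  0.9392] 11.95
wrist -0.06
-0.014 [46, 52, 56, 57, 58, 56, 65, 64, 35, 32, 32, 34, 35, 37, 38, 44, 54, 57, 60, 109, 110, 112, 114, 143, 225, 226, 228]
0.004 [46, 50, 55, 57, 57, 56, 53, 52, 34, 32, 32, 34, 33, 36, 37, 40, 43, 45, 52, 109, 110, 117, 201, 112, 114, 131, 132]
0.022 [32, 40, 55, 58, 58, 56, 54, 53, 34, 31, 32, 33, 33, 35, 40, 49, 52, 54, 58, 111, 112, 114, 115, 205, 227, 228, 229]
scene -0.06
-0.014 [63, 58, 54, 49, 56, 51, 51, 54, 53, 48, 45, 48, 54, 62, 60, 60, 62, 51, 69, 104, 97, 95, 92, 215, 221, 218, 214]
0.004 [38, 34, 38, 39, 41, 34, 37, 33, 44, 37, 42, 33, 54, 60, 65, 21, 96, 40, 89, 42, 26, 152, 176, 90, 89, 109, 108]
0.022 [48, 74, 64, 29, 33, 38, 35, 31, 26, 25, 33, 31, 55, 54, 44, 30, 51, 53, 68, 56, 35, 72, 180, 214, 220, 220, 217]
scene 0.04
-0.014 [215, 214, 216, 215, 216, 216, 216, 214, 216, 215, 217, 217, 218, 214, 217, 215, 218, 215, 218, 216, 227, 89, 163, 184, 186, 187, 184, 187, 140, 203]
0.004 [104, 108, 107, 108, 109, 110, 110, 110, 105, 113, 106, 106, 107, 109, 104, 103, 138, 206, 217, 217, 224, 189, 182, 187, 187, 188, 186, 189, 151, 221]
0.022 [217, 216, 216, 216, 214, 217, 216, 215, 216, 216, 215, 218, 217, 216, 217, 216, 216, 219, 218, 218, 226, 174, 185, 190, 172, 188, 194, 190, 153, 229]
```

Still only sliding friction, so I'll continue until the stop reacts.

```bash
python3 -m pendant '[{"grip":0.35,"delta_pos":[1,0,0],"delta_rot":[0,0,0]},{"grip":0.35,"delta_pos":[2,0,0],"delta_rot":[0,0,0]},{"grip":0.35,"delta_pos":[2,0,0],"delta_rot":[0,0,0]}]'
python3 -m pendant '[{"grip":0.35,"delta_pos":[1,0,0],"delta_rot":[0,0,0]},{"grip":0.35,"delta_pos":[1,0,0],"delta_rot":[0,0,0]}]'
```

```text
clock: 12.48
eef_pos: [0.5665, -0.1295, 0.0279]
eef_rot: [3.104, 0.481, -0.004]
force: [-4.6, -1.1, 4.4]
opening: 0.324
grip_force: 2.7
clock: 12.72
eef_pos: [0.5665, -0.1295, 0.0278]
eef_rot: [3.105, 0.481, -0.006]
force: [-8.3, -1.8, 6.0]
opening: 0.324
grip_force: 3.9
```

The stop reacts at 8 N and the TCP has stalled, so the magazine is seated. I'll press 1 mm more to square it, then back off and rise clear.

```bash
python3 -m pendant '[{"grip":0.35,"delta_pos":[1,0,0],"delta_rot":[0,0,0]},{"grip":0.35,"delta_pos":[1,0,0],"delta_rot":[0,0,0]},{"grip":0.35,"delta_pos":[-4,0,0],"delta_rot":[0,0,0]},{"grip":0.35,"delta_pos":[-15,0,0],"delta_rot":[0,0,0]},{"grip":0.35,"delta_pos":[-35,0,0],"delta_rot":[0,0,0]},{"grip":0.35,"delta_pos":[-50,0,-20],"delta_rot":[0,0,0]},{"grip":0.35,"delta_pos":[-55,0,-60],"delta_rot":[0,0,0]},{"grip":0.35,"delta_pos":[-60,0,-110],"delta_rot":[0,0,0]},{"grip":0.35,"delta_pos":[-60,0,-150],"delta_rot":[0,0,0]},{"grip":0.35,"delta_pos":[-60,0,-150],"delta_rot":[0,0,0]}]'
python3 chk.py; python3 - <<'E'
from bench import grab_frame
import cv2
a=grab_frame('scene')['img'][210:410,170:400,::-1];b=grab_frame('top')['img'][120:320,290:490,::-1]
cv2.imwrite('pics/c10.png',cv2.resize(cv2.hconcat([a,b]),None,fx=1.85,fy=1.85,interpolation=cv2.INTER_CUBIC))
E
```

```text
clock: 13.98
eef_pos: [0.5137, -0.1474, 0.1814]
eef_rot: [3.102, 0.481, 0.011]
force: [0.0, -0.2, 0.1]
opening: 0.328
grip_force: 0.0
[-0.0728  0.0029] [ 0.0349 -0.1909  0.1033] 13.975
wrist -0.06
-0.014 [56, 57, 58, 59, 62, 64, 66, 67, 69, 70, 72, 73, 76, 78, 79, 81, 84, 86, 116, 243, 243, 243, 243, 243, 243, 242, 242]
0.004 [44, 46, 57, 62, 63, 64, 66, 67, 68, 70, 73, 75, 76, 79, 81, 83, 86, 85, 115, 243, 243, 243, 242, 157, 158, 158, 158]
0.022 [57, 58, 59, 63, 65, 66, 67, 69, 71, 72, 73, 76, 76, 79, 81, 83, 86, 85, 116, 243, 243, 243, 243, 243, 243, 243, 243]
scene -0.06
-0.014 [33, 38, 38, 39, 51, 51, 52, 54, 49, 50, 51, 49, 51, 52, 46, 48, 47, 39, 156, 221, 219, 220, 218, 218, 218, 217, 220]
0.004 [30, 50, 46, 47, 49, 51, 49, 50, 45, 48, 47, 51, 46, 45, 49, 50, 51, 40, 143, 225, 221, 222, 204, 102, 110, 109, 109]
0.022 [88, 128, 199, 217, 209, 214, 204, 220, 212, 225, 212, 224, 209, 195, 211, 212, 214, 212, 206, 226, 220, 221, 219, 222, 220, 220, 220]
scene 0.04
-0.014 [219, 217, 218, 218, 219, 218, 217, 215, 220, 217, 220, 216, 220, 216, 219, 218, 218, 219, 220, 217, 226, 147, 165, 187, 184, 187, 186, 192, 143, 207]
0.004 [113, 112, 110, 112, 111, 110, 109, 113, 107, 110, 108, 109, 110, 109, 109, 104, 105, 181, 220, 219, 224, 211, 183, 186, 188, 185, 187, 192, 154, 224]
0.022 [219, 219, 218, 218, 217, 217, 219, 217, 217, 220, 218, 218, 218, 219, 219, 218, 219, 221, 220, 221, 229, 185, 189, 193, 171, 191, 195, 192, 158, 231]
```

View pics/c10.png

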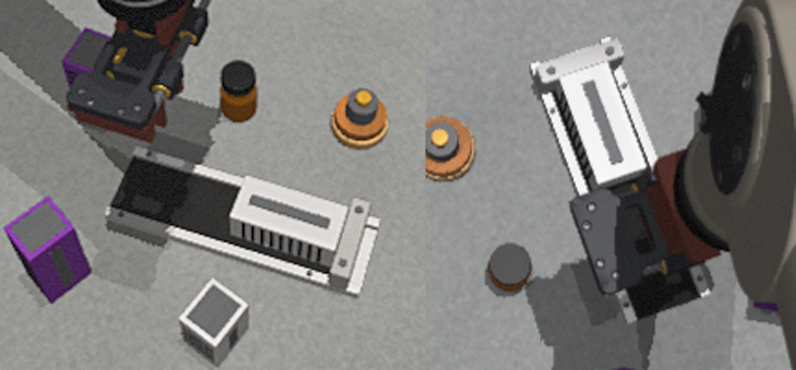

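The picture shows the magazine flat in the track, with its leading end square against the stop at about (345,235) on the left and (580,75) on the right. The neighbouring things look undisturbed and the gripper is clear. The tail is at −5 mm at all three lateral positions I sampled.

```bash
python3 -c "
from bench import job
print(job.sign_off())"
```

```text
the job is handed in; nothing more can be done
None
```

The tall magazine was pushed over and slid along the track; it now lies flat with its leading end square against the end stop, and I handed the job in at about 14 s with the gripper clear and the other objects undisturbed.

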